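# Load the barrel tumbler, close its hatch and start it

### The job

The ring castings lying on the bench are ready for the tumbler: squeeze the two red clip buttons of its barrel together to release the hatch, lift the hatch off and put every casting into the barrel. Set the hatch back on, press it home with the seating punch until the hooks of both clips have snapped over it, then stand the punch back on the bench clear of the tumbler and switch the tumbler on, without disturbing the other things on the bench.

Things in the scene. Friction and masses are not known exactly. Their poses are not given: they have to be found in the camera images.
- tumbler: Fixed bench-top tumbler: blue base 128 x 236 x 22 mm with a dark oblong barrel (49 x 112 mm in x and y, open on top, rim at 95 mm) and, beyond the barrel's +y end, a grey motor housing (96 x 70 mm, top at 70 mm, its middle at x = 0, y = 116 mm). Origin on the bench under the barrel's centre; x from the front clip to the rear clip, barrel's length along y, z up.
- barrel_mouth (a point): Centre of the barrel's mouth, at rim height (95 mm above the bench); axes as the tumbler's. Mouth 42 mm in x by 100 mm in y, floor 48 mm below the rim. Strips of sprung rubber seal stand 9 mm above the rim; they lift the hatch 6 mm when the hooks let go.
- clip_front (a joint): Spring clip on the barrel's front (-x) long side: 0 rad shut, 0.38 rad fully open (stop). Pushing its red button in swings its two hooks out off the hatch, clear of it above 0.25 rad; 4 to 6 N at the button holds it open, let go it springs shut. Hooks 20 to 34 mm either side of the middle, up to 14 mm above the rim, tops sloped: a hatch pushed down forces them apart and they snap over it.
- clip_rear (a joint): The same clip on the rear (+x) long side: 0 shut, 0.38 rad fully open.
- button_front (a point): Middle of the outer face of the front clip's red button (22 mm long along y, 10 mm high, 71 mm above the bench). The two buttons face outwards, 70 mm apart over their faces when shut; squeezed together to about 58 mm both clips are fully open.
- button_rear (a point): Middle of the outer face of the rear clip's red button.
- hatch: Hatch: ivory plate 49 x 108 x 4 mm on a black plug (40 x 97 mm, 16 mm deep, tapering to 35 x 91), with a ribbed pad 30 (x) x 50 (y) x 10 mm on its top to lift it by and press on. Origin under the plug's centre; plate's top z = 20 mm, pad's top 30 mm; either way round fits. Origin at 82 mm when clipped home, 88 to 92 mm released or not yet pressed. Home takes about 18 N, 2 mm past home.
- punch: Seating punch standing on the bench: white nylon foot 44 mm across and 17 mm high, brass collar, turned wooden handle 27 mm thick up to 72 mm high. Origin at the centre of the foot's flat underside, z along the handle.
- casting_1: Signet-ring casting, brass: band 24 mm outside, 19 mm inside, 9 mm wide, with a flat signet face to +x (to 15 mm from the axis) and a short sprue stub at -x. Lies on its side on a grey felt pad (190 x 160 mm, 2 mm thick, fixed); origin at the ring's axis, on the underside; z along the axis. Grip it from outside, 24 mm across y. Two to four castings are present.
- casting_2: Signet-ring casting, silver-grey, otherwise as casting_1.
- casting_3: Signet-ring casting, brass, as casting_1.
- casting_4: Signet-ring casting, silver-grey, as casting_2.
- switch (a joint): Toggle switch on top of the motor housing: 0 rad is off (leaning to the tumbler's -x), 0.9 rad is on (leaning to +x); it stays where it is left. 34 mm long to the centre of its ball.
- switch_tip (a point): Centre of the black ball (13 mm) at the tip of the toggle, about 106 mm above the bench.
- jar: Brown glass flux jar with black cap, 53 x 53 x 66 mm, origin under its centre. Not part of the job.
- tin: Round aluminium tin, 50 mm across, 25 mm high, origin under its centre. Not part of the job.

How it is judged:
By the outcome, as a careful person would: the job done as asked, in the order asked, and still so for the second after the job is handed in, with the robot touching nothing.
Of casting_1, casting_2, casting_3, casting_4 only 2 to 4 are there at a start; the rules pass over those that are not, and their reading is None.
At some moment in a run one of casting_1, casting_2, casting_3, casting_4, punch may be knocked a few centimetres aside while the robot is not near it.
It also fails if it takes over 208 s, if anything falls off the work surface, if the arm or the gripper's body presses on something with over 40 N, if the wrist force passes 120 N, or if a joint passes its speed limit or range.

### The arm

A 7-joint arm with a two-finger parallel gripper is mounted at the origin on a cart in front of the work surface, level with it; the furniture and walls round the work are solid. World frame = base frame: x ahead of the robot, y to its left, z up, the work surface at z = 0. Lengths are in m, angles in rad, forces in N, time in s.
With the tool pointing down it reaches from about 0.35 to 0.9 m from the base axis. Payload 19.9 kg.
Tool frame: the origin (TCP) lies between the finger pads; the fingertips stand 19 mm ahead of it and the grasp point (between the pads) is the TCP; z points along the fingers, y is the line along which they close (so a half turn about z gives the same grasp; the last joint's range is limited). The gripper opens to 94 mm and grips with 3 to 60 N. Pads are 16 mm wide; open, the fingers measure 119 mm over their backs; the gripper's body (75 mm by 177 mm) begins 78 mm behind the grasp point.
Start: joints at [1.095, 0.417, -0.01, 1.614, 0.005, 1.111, -0.053], TCP at [0.263, -0.567, 0.224] pointing down, gripper open.
Joint ranges: [-2.81, 2.81], [-0.39, 2.02], [-1.27, 1.25], [0.06, 2.57], [-1.19, 4.33], [0.19, 2], [-2.82, 2.82]. Speed limits (rad/s): [1.89, 1.89, 2.39, 2.39, 3.01, 3.01, 3.01].

### API

Orientations are given as a 3x3 rotation matrix whose columns are the frame's x, y, z axes.
In Python, from rig import robot gives the robot as it stands. Calls block until the motion is done:
- robot.move_ptp(position, orientation): joint-space move of the TCP to a pose.
- robot.move_linear(position, velocity=0.15, frame=None, threshold=None): straight line of the TCP; frame=None keeps the orientation; velocity is the mean speed in m/s. With threshold (N) it stops when the force on the tool has changed by that much, and returns True; else False.
- robot.goto_joints(angles): joint-space move.
- robot.gripper_to(opening): finger opening in m; the grip force is fixed at half the most; returns when the fingers have stopped.
- robot.pause(seconds).
- robot.ik(position, orientation): joint angles nearest the present ones, or None.
- robot.get_state(): the state.
- robot.grab_frame(name): name is "side" or "top" or "wrist"; returns the picture (400x640x3 uint8, red, green, blue); there is no depth.
- robot.camera_info(name): a dict with "fx", "fy", "cx", "cy" (pixels), "dist" ([k1, k2, p1, p2, k3] as OpenCV has them; the pictures are not rectified), "rvec" (rotation vector, rad) and "tvec" (3), from world to camera coordinates, as OpenCV has them. Camera axes: x right, y down, z forward; pixel columns grow to the right and rows downward; lengths in m; the calibration is good to about 2 mm. A picture is of the moment at which its call begins: read the wrist's pose just before it. camera_info takes no time and is no camera call; for the wrist camera it gives the pose at the moment of the call.
A pose or a line that the arm cannot do raises robot.PlanningError and nothing moves.
- robot.sign_off(): hands the job in; it is judged then, once.
The state is a dict: "time": time; "qpos": joint angles; "joint_vel": joint speeds; "effort": joint torques, N m; "ee_pos": TCP position; "tool_rot": TCP orientation; "force": force on the tool from outside, world axes, zero at the start; "moment": the same for the moment, N m; "opening": finger opening in m; "grasp_force": force on a finger pad.
Only numpy, scipy, OpenCV 4.12 (cv2) and the standard library are available. Lean on these libraries where they do the work, as an engineer would, in place of code of your own. Each camera call takes 0.05 s, during which the arm holds its last target. There are 200 camera calls.

## Working session

There is one attempt and no reset: what is moved stays moved. The work goes in short steps, each a Python script; the robot and the scene stay as the last script left them, time stands still between calls to the robot, and variables do not carry over. Pictures are saved under pics/ and viewed, at most 14 in all, crops included, and the job is handed in when it is done.

```bash
ls; mkdir -p pics
python3 - <<'E'
from rig import robot
import cv2,numpy as np
for n in ["top","side"]:
    im=robot.grab_frame(n); cv2.imwrite(f"pics/{n}0.png",im[:,:,::-1])
    c=robot.camera_info(n); print(n,c)
    R=cv2.Rodrigues(np.array(c["rvec"]))[0]; print(-R.T@np.array(c["tvec"]).ravel(),R)
s=robot.get_state();print(s["time"],s["ee_pos"],s["tool_rot"],s["opening"])
E
```

```text
pics
top {'fx': 390.00002193107315, 'fy': 390.00002193107315, 'cx': 320.3770147043754, 'cy': 199.23293544815337, 'dist': array([-0.02344959,  0.        ,  0.        ,  0.        ,  0.        ]), 'rvec': array([ 2.15230614, -2.1626885 ,  0.19141043]), 'tvec': array([-0.10968396,  0.59142401,  1.01224289])}
[ 0.43470827 -0.08179035  1.09123218] [[-0.00691708 -0.99957415  0.02834901]
 [-0.98901509  0.00265251 -0.14779075]
 [ 0.14765262 -0.02905988 -0.98861227]]
side {'fx': 431.99132075976416, 'fy': 431.99132075976416, 'cx': 320.1584117301539, 'cy': 198.1370570869013, 'dist': array([-0.09065301,  0.        ,  0.        ,  0.        ,  0.        ]), 'rvec': array([ 0.41913961, -2.64700909,  1.33121343]), 'tvec': array([0.52298246, 0.23042469, 0.86726078])}
[0.31680248 0.69343877 0.70535545] [[-0.94987142 -0.3125496  -0.00755198]
 [-0.18030138  0.56736917 -0.80348219]
 [ 0.2554128  -0.76184314 -0.59528088]]
0.1 [ 0.26254665 -0.56682538  0.22388578] [[ 9.07373258e-01  4.20325443e-01 -5.41816404e-04]
 [ 4.20325784e-01 -9.07372740e-01  9.72976737e-04]
 [-8.26625571e-05 -1.11059248e-03 -9.99999380e-01]] 0.09413254777054911
```

View pics/top0.png

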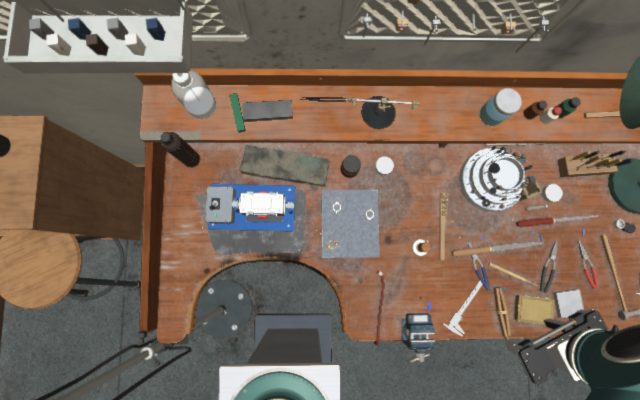

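View pics/side0.png

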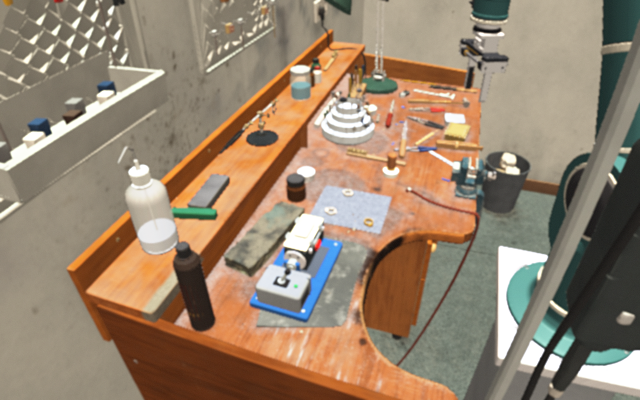

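Top view: tumbler base around (251,207), with the motor on its left at (219,204) and the hatch at (262,204). There are three castings, at (337,208), (370,214) and (334,245). The punch is at (421,247), the jar at (351,165) and the tin at (385,165). The side view agrees.

```bash
cat > h.py <<'E'
from rig import robot
import cv2,numpy as np
def cam(n):
    c=robot.camera_info(n); K=np.array([[c["fx"],0,c["cx"]],[0,c["fy"],c["cy"]],[0,0,1]])
    return K,np.array(c["dist"]),cv2.Rodrigues(np.array(c["rvec"]))[0],np.array(c["tvec"]).ravel()
def pix(c,uv,z):
    "pixels -> world xy on plane z"
    K,d,R,t=c; uv=np.array(uv,float).reshape(-1,1,2)
    r=cv2.undistortPoints(uv,K,d).reshape(-1,2); r=np.c_[r,np.ones(len(r))]@R
    o=-R.T@t; return (o+r*((z-o[2])/r[:,2])[:,None])[:,:2]
def proj(c,P):
    K,d,R,t=c; return cv2.projectPoints(np.array(P,float).reshape(-1,1,3),cv2.Rodrigues(R)[0],t,K,d)[0].reshape(-1,2)
def grab(n,save=None):
    c=cam(n); im=robot.grab_frame(n)[:,:,::-1].copy()
    if save: cv2.imwrite(f"pics/{save}.png",im)
    return c,im
def blobs(m,amin=20):
    return sorted([k for k in cv2.findContours(m.astype(np.uint8),cv2.RETR_EXTERNAL,cv2.CHAIN_APPROX_NONE)[0] if cv2.contourArea(k)>=amin],key=cv2.contourArea,reverse=True)
def rot(a):
    "tool down, closing (tool y) along world direction a (mod pi, nearest world-x ahead or so)"
    y=np.array([np.cos(a),np.sin(a),0]); z=np.array([0,0,-1.]); return np.c_[np.cross(y,z),y,z]
def down(a):
    "choose the half turn with the smaller last joint"
    return rot(a)
E
python3 - <<'E'
from h import *
c,im=grab("top"); b,g,r=[im[:,:,i].astype(int) for i in range(3)]
k=blobs((b>120)&(r<70)&(b-g>40),60)
m=cv2.convexHull(np.vstack([x for x in k if cv2.boundingRect(x)[0]<310 and cv2.boundingRect(x)[0]>190]))
P=pix(c,m,.022); rect=cv2.minAreaRect((P*1000).astype(np.float32)); print("base",rect)
for n,uv,z in [("c1",(337,208),.011),("c2",(370,214),.011),("c3",(334,245),.011),("punch",(421,247),.03),("jar",(351,165),.066),("tin",(385,165),.025),("hatchfree",(410,200),0),("pencil",(443,225),0),("hatch",(262,204),.11)]: print(n,pix(c,uv,z).round(3))
E
```

```text
base ((573.61474609375, 76.02745819091797), (228.6522216796875, 123.12834930419922), 88.46216583251953)
c1 [[ 0.571 -0.16 ]]
c2 [[ 0.554 -0.252]]
c3 [[ 0.468 -0.15 ]]
punch [[ 0.461 -0.387]]
jar [[ 0.681 -0.195]]
tin [[ 0.691 -0.296]]
hatchfree [[ 0.595 -0.37 ]]
pencil [[ 0.523 -0.461]]
hatch [[0.569 0.037]]
```

Run:
```python
from h import *
for a in (0,np.pi):
    q=robot.ik([.45,.04,.30],rot(a)); print(a,None if q is None else np.round(q,2))
# which half turn is nearer
qs=[(abs(robot.ik([.5,.04,.28],rot(a))[6]) if robot.ik([.5,.04,.28],rot(a)) is not None else 9,a) for a in (0,np.pi)]
a=min(qs)[1]
robot.move_ptp([.5,.04,.28],rot(a)); c,im=grab("wrist","w1")
print(a,robot.get_state()["time"],-c[2].T@c[3],c[2].round(2))
```

```text
0 [ 0.54  0.06 -0.72  1.91  0.04  1.19 -0.19]
3.141592653589793 None
0 2.5333 [0.49959722 0.11875488 0.44057354] [[ 1.   -0.   -0.  ]
 [-0.   -0.96  0.27]
 [-0.   -0.27 -0.96]]
```

View pics/w1.png

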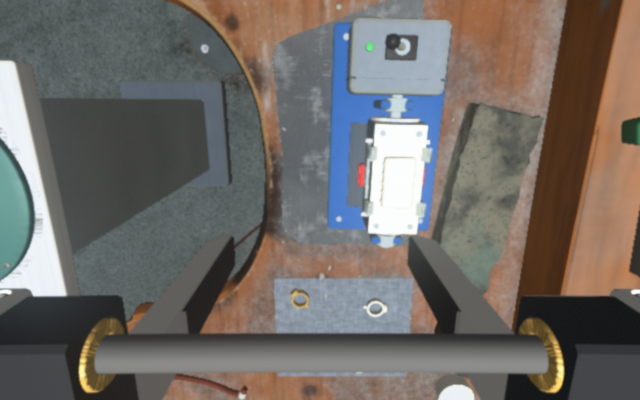

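The wrist view shows the hatch centred near (398,178), the front red button at (361,176), the rear button at (423,175), the ball at (394,41), and castings at (300,298) and (375,308).

Run:
```python
from h import *
c,im=grab("wrist"); b,g,r=[im[:,:,i].astype(int) for i in range(3)]
m=(b>100)&(r<80)&(b-r>60); m[:,:300]=0; m[245:]=0
k=cv2.convexHull(np.vstack(blobs(m,40))); P=pix(c,k,.022)*1000
print("base",cv2.minAreaRect(P.astype(np.float32)))
m=(b>190)&(g>200)&(r>215); m[:100]=0; m[240:]=0; m[:,:350]=0;m[:,450:]=0
k=blobs(m,200); print([cv2.contourArea(x) for x in k],cv2.boundingRect(k[0]))
print("plate",cv2.minAreaRect((pix(c,cv2.convexHull(k[0]),.102)*1000).astype(np.float32)), [im[y,x].tolist() for y,x in((178,398),(130,400),(155,372),(60,370))])
m=(r>150)&(g<80)&(b<80); m[:100]=0; m[250:]=0
for x in blobs(m,5):
    bb=cv2.boundingRect(x); print("red",bb,pix(c,[[bb[0],bb[1]+bb[3]/2],[bb[0]+bb[2],bb[1]+bb[3]/2]],.071).round(4).tolist())
m=(im.max(2)<40); m[:25]=0;m[60:]=0;m[:,380:][:, 60:]=0;m[:,:380]=0
for x in blobs(m,10): print("dark",cv2.boundingRect(x))
print("ball",pix(c,(394,41),.106),"motor",pix(c,[(350,19),(450,22),(352,93),(445,95)],.07).round(3).tolist())
```

```text
base ((539.1507568359375, 81.57862854003906), (229.76406860351562, 58.38816833496094), 88.38079071044922)
[5386.0] (368, 124, 62, 111)
plate ((573.5223388671875, 41.87910079956055), (108.83975982666016, 52.777740478515625), 88.31319427490234) [[254, 254, 254], [254, 254, 254], [219, 220, 206], [195, 181, 167]]
ball [[0.5625036  0.16699621]] motor [[0.527, 0.191], [0.621, 0.188], [0.53, 0.125], [0.623, 0.123]]
```

```bash
cat >> h.py <<'E'
TC=np.array([.573,.042]); YAW=np.radians(-1.7)
def T(x,y,z):
    "tumbler frame (m) -> world"
    s,c_=np.sin(YAW),np.cos(YAW); return [TC[0]+c_*x-s*y,TC[1]+s*x+c_*y,z]
E
python3 - <<'E'
from h import *
robot.move_ptp(T(0,0,.2),rot(YAW)); c,im=grab("wrist","w2"); hsv=cv2.cvtColor(im,cv2.COLOR_BGR2HSV)
m=((hsv[:,:,0]<8)|(hsv[:,:,0]>172))&(hsv[:,:,1]>150)&(hsv[:,:,2]>90)
for x in blobs(m,15):
    bb=cv2.boundingRect(x); print("red",bb,pix(c,[[bb[0],bb[1]+bb[3]/2],[bb[0]+bb[2],bb[1]+bb[3]/2]],.071).round(4).tolist())
E
```

```text
(no output)
```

View pics/w2.png

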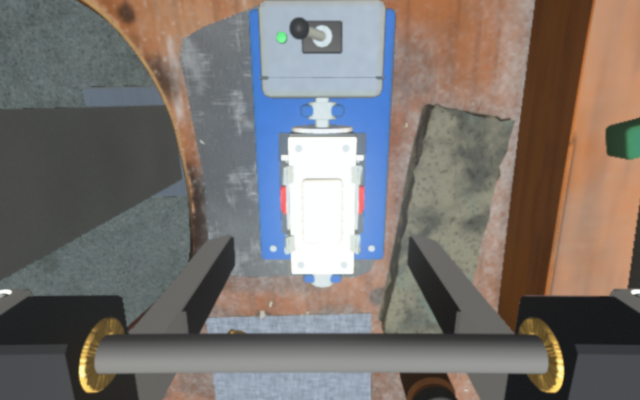

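Squared over the hatch now: red buttons at (283,201) and (361,201), pad at (322,205), ball at (299,28).

Run:
```python
from h import *
c=cam("wrist"); im=cv2.imread("pics/w2.png"); b,g,r=[im[:,:,i].astype(int) for i in range(3)]
print(im[201,278:290].tolist(),im[201,356:368].tolist())
m=(r-np.maximum(g,b)>90)&(r>150); m[:170]=0;m[235:]=0
for x in blobs(m,15):
    bb=cv2.boundingRect(x); print("red",bb,pix(c,[[bb[0],bb[1]+bb[3]/2],[bb[0]+bb[2],bb[1]+bb[3]/2]],.071).round(4).tolist())
m=(b>200)&(g>200)&(r>200); m[:125]=0; m[285:]=0; m[:,:280]=0;m[:,370:]=0
k=blobs(m,200)[0]; print("plate",cv2.minAreaRect((pix(c,cv2.convexHull(k),.102)*1000).astype(np.float32)))
print("ball",pix(c,(299,28),.106),robot.get_state()["ee_pos"])
```

```text
[[224, 150, 105], [218, 147, 131], [179, 133, 201], [135, 124, 243], [116, 116, 245], [112, 112, 246], [115, 115, 250], [141, 140, 245], [201, 199, 230], [231, 229, 223], [232, 231, 221], [229, 232, 226]] [[236, 234, 224], [236, 234, 231], [206, 204, 239], [145, 144, 248], [120, 120, 250], [118, 117, 244], [122, 121, 243], [144, 128, 231], [189, 139, 169], [219, 151, 121], [224, 153, 111], [224, 153, 111]]
red (281, 187, 5, 27) [[0.5382, 0.0407], [0.5424, 0.0406]]
red (359, 187, 5, 27) [[0.6042, 0.0388], [0.6084, 0.0386]]
plate ((572.6629028320312, 37.137176513671875), (117.59048461914062, 59.967899322509766), 88.31053924560547)
ball [[0.56140374 0.16692645]] [0.57284208 0.04213645 0.20067268]
```

```bash
sed -i 's/\.573,\.042/.573,.041/' h.py
python3 - <<'E'
from h import *
print(robot.move_linear(T(0,0,.071),.1,rot(YAW),15))
robot.gripper_to(.0575); s=robot.get_state(); print(s["opening"],s["grasp_force"],s["force"],s["ee_pos"])
robot.pause(.3); c,im=grab("side","s2")
robot.gripper_to(.09); robot.pause(.2)
robot.move_linear(T(0,0,.2),.15); grab("side"); c,im=grab("side"); s2=im
uv=proj(c,[T(0,0,.1)])[0].astype(int); a=cv2.imread("pics/s2.png")
cr=lambda i:cv2.resize(i[uv[1]-50:uv[1]+50,uv[0]-60:uv[0]+60],None,fx=3,fy=3,interpolation=2)
old=cv2.imread("pics/side0.png")
cv2.imwrite("pics/s3.png",np.hstack([cr(old),cr(im)])); print(robot.get_state()["time"])
E
```

```text
False
0.05801069379461731 18.69290828704834 [  7.39986911   0.12784582 -13.81451799] [0.5732757  0.04090113 0.07056274]
7.6333
```

View pics/s3.png

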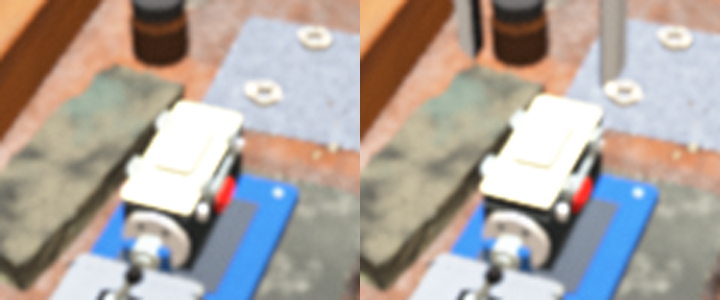

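The hatch has sprung up (right crop against left), with its plate now above the hooks.

Run:
```python
from h import *
robot.gripper_to(.06)
print(robot.move_linear(T(0,0,.1295),.08,rot(YAW),5), robot.get_state()["ee_pos"])
robot.gripper_to(.02); s=robot.get_state(); print(s["opening"],s["grasp_force"],s["force"])
robot.move_linear(T(0,0,.25),.15); s=robot.get_state(); print(s["opening"],s["force"])
P=[.60,-.365]
robot.move_linear([*P,.25],.3,rot(0)); 
robot.move_linear([*P,.062],.15)
print(robot.move_linear([*P,.03],.03,None,5)); s=robot.get_state(); print(s["ee_pos"],s["force"])
robot.gripper_to(.06); robot.move_linear([*P,.2],.15)
c,im=grab("wrist","w3"); print(robot.get_state()["time"])
```

```text
False [0.57328595 0.04107341 0.12994234]
0.029464674652163677 29.999898970127106 [ 0.64179581 -0.48173248  1.95911271]
0.029559350152428557 [ 0.23699108 -0.45374238 -1.33069349]
True
[ 0.59986205 -0.36499026  0.04094594] [ 0.57799595 -0.57761951  2.09416588]
16.3833
```

View pics/w3.png

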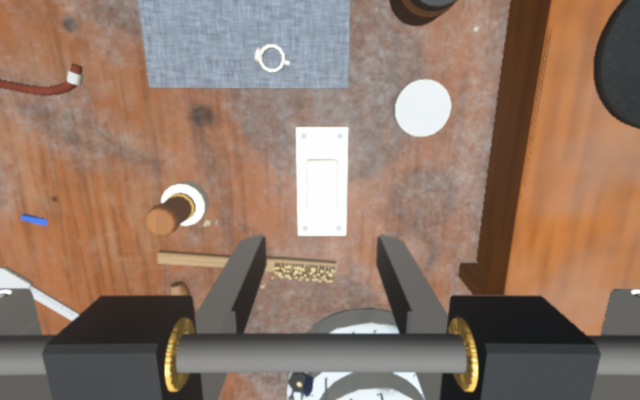

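The hatch stands on the bench at (322,181). The punch is at (183,205), a casting at (271,59), and the tin at (423,108).

```bash
cat >> h.py <<'E'
def rings(c,im,lo,hi):
    "rings inside the world box: list of (xy, axis angle of the long (signet-sprue) direction)"
    K=proj(c,[[x,y,.003] for x,y in ((lo[0],lo[1]),(hi[0],lo[1]),(hi[0],hi[1]),(lo[0],hi[1]))])
    reg=np.zeros(im.shape[:2],np.uint8); cv2.fillConvexPoly(reg,K.astype(np.int32),1)
    L=cv2.cvtColor(im,cv2.COLOR_BGR2LAB).astype(float); med=np.median(L[reg>0],0)
    d=np.linalg.norm((L-med)*[.6,1.5,1.5],axis=2); m=((d>22)&(reg>0)).astype(np.uint8)
    m=cv2.morphologyEx(m,cv2.MORPH_CLOSE,np.ones((3,3),np.uint8))
    ct,h=cv2.findContours(m,cv2.RETR_CCOMP,cv2.CHAIN_APPROX_NONE); out=[]
    for i,k in enumerate(ct):
        if h[0][i][3]>=0 or cv2.contourArea(k)<60: continue
        ch=[ct[j] for j in range(len(ct)) if h[0][j][3]==i and cv2.contourArea(ct[j])>25]
        P=pix(c,k,.008)*1000; size=np.ptp(P,axis=0)
        if not ch: print("no hole",P.mean(0),size); continue
        H=pix(c,max(ch,key=cv2.contourArea),.007); M=cv2.moments((H*1e5).astype(np.int32).reshape(-1,1,2)); ctr=np.array([M["m10"],M["m01"]])/M["m00"]/1e5
        # long direction: outer points farthest beyond the band radius, doubled angle
        v=P/1000-ctr; rr=np.linalg.norm(v,axis=1); w=np.clip(rr-.0128,0,None); th=np.arctan2(v[:,1],v[:,0])
        a=.5*np.arctan2((w*np.sin(2*th)).sum(),(w*np.cos(2*th)).sum())
        out.append((ctr,a)); print("ring",ctr.round(4),np.degrees(a).round(1),size.round(1),(rr.max()*1000).round(1))
    return out
E
python3 - <<'E'
from h import *
robot.move_ptp([.53,-.255,.17],rot(0)); c,im=grab("wrist","w4")
R=rings(c,im,(.45,-.29),(.62,-.12))
for ctr,a in R:
    for rr in (-.016,.016):
        uv=proj(c,[ctr[0]+rr*np.cos(a),ctr[1]+rr*np.sin(a),.008])[0]; cv2.circle(im,tuple(int(x) for x in uv),2,(0,0,255),-1)
cv2.imwrite("pics/w4a.png",im[:300]); print(robot.get_state()["time"])
E
```

```text
ring [ 0.5953 -0.2782] 1.3 [167.8  16. ] 144.9
ring [ 0.5533 -0.2494] -14.9 [30.7 23.8] 16.4
ring [ 0.5736 -0.1557] -3.6 [31.7 24.1] 16.4
ring [ 0.4699 -0.1431] -49.4 [25.7 27.3] 16.3
17.0333
```

View pics/w4a.png

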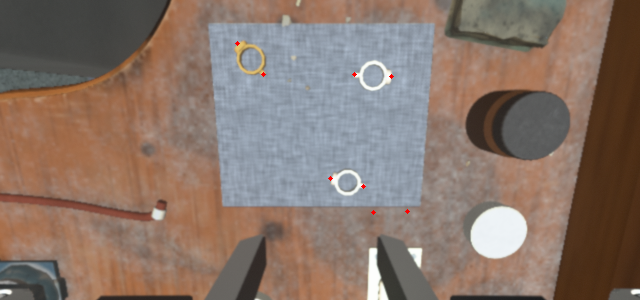

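The marks sit on all three rings; the extra detection is the felt's edge. Next I pick each one with a fresh close look.

```bash
sed -i 's/        if not ch: print/        if size.max()>45: continue\n        if not ch: print/' h.py
cat > pick.py <<'E'
import sys
from h import *
def orient(p,a,allow=(0,np.pi,-np.pi)):
    for d in allow:
        if robot.ik(p,rot(a+d)) is not None: return rot(a+d)
    raise RuntimeError("no ik")
def near(p,a):
    "feasible half turn nearest to closing angle 0..90"
    c=[x for x in (a,a+np.pi,a-np.pi) if -1.6<x<1.65]; return orient(p,min(c,key=abs))
def pick(exp,dy):
    robot.move_ptp([exp[0],exp[1],.17],rot(0)); c,im=grab("wrist")
    R=[r for r in rings(c,im,(exp[0]-.045,exp[1]-.04),(exp[0]+.045,exp[1]+.04))]
    if len(R)!=1: print("LOST",len(R)); return False
    ctr,a=R[0]; p=[*ctr,.08]; O=near(p,a+np.pi/2)
    robot.gripper_to(.044); robot.move_ptp(p,O)
    print("hit",robot.move_linear([*ctr,.0215],.1,O,8)); robot.gripper_to(.01)
    s=robot.get_state(); print("grip",s["opening"],s["grasp_force"])
    if s["opening"]<.018: return False
    robot.move_linear([*ctr,.2],.2)
    q=T(0,dy,.2); O=near(q,YAW+np.pi/2); robot.move_ptp(q,O)
    print("held",robot.get_state()["opening"])
    print("bump",robot.move_linear(T(0,dy,.088),.12,O,10)); robot.gripper_to(.036); robot.pause(.15)
    robot.move_linear(T(0,dy,.2),.15); print("t",robot.get_state()["time"]); return True
E
python3 - <<'E'
from pick import *
print(pick([.5736,-.1557],-.017))
c,im=grab("top","t2")
E
```

```text
ring [ 0.573  -0.1565] -3.1 [31.7 23.1] 16.3
hit True
grip 0.02260475782236032 30.908435658202507
held 0.02275546767644596
bump False
t 24.6917
True
```

Run:
```python
from pick import *
print(pick([.5533,-.2494],.017) and pick([.4699,-.1431],0))
robot.move_ptp(T(-.0,-.06,.26),rot(YAW)); c,im=grab("wrist"); u=proj(c,[T(0,0,.08)])[0].astype(int)
a=im[max(0,u[1]-100):u[1]+100,u[0]-130:u[0]+130]; _,t=grab("top")
cv2.imwrite("pics/v5.png",np.vstack([cv2.resize(a,(520,400)),cv2.resize(t[150:270,270:450],(520,200))[:, :]]))
```

```text
ring [ 0.553  -0.2492] -13.6 [30.8 23.1] 16.3
hit True
grip 0.02291908779154116 30.948013691813685
held 0.02252528324839807
bump False
t 33.15
ring [ 0.47   -0.1432] -50.8 [25.3 27.8] 16.4
hit True
grip 0.022795795853850505 31.002863467438146
held 0.022791811909186874
bump False
t 40.65
True
```

View pics/v5.png

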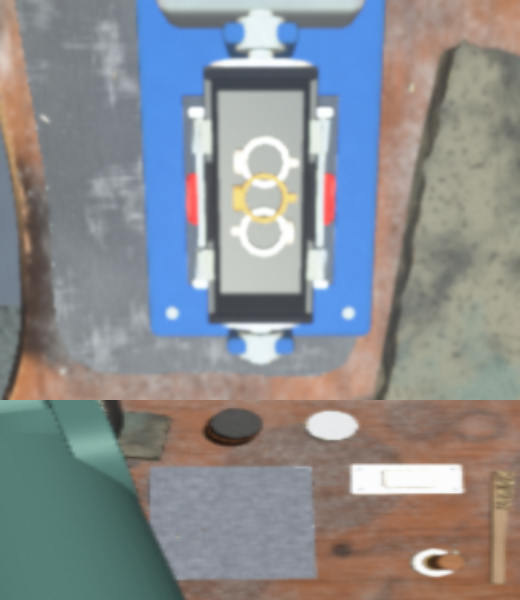

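All three castings lie flat in the barrel at (265,160), (264,197) and (263,233). The hatch and punch have not moved.

Run:
```python
from h import *
P=[.60,-.365]
robot.gripper_to(.06)
robot.move_ptp([*P,.15],rot(0))
print(robot.move_linear([*P,.041],.12,None,6)); robot.gripper_to(.02); s=robot.get_state(); print(s["opening"],s["ee_pos"])
robot.move_linear([*P,.25],.2); robot.move_linear(T(0,0,.25),.3,rot(YAW)); print(robot.get_state()["opening"])
robot.move_linear(T(0,0,.145),.12)
print(robot.move_linear(T(0,0,.130),.03,None,8)); s=robot.get_state(); print(s["ee_pos"],s["force"])
robot.gripper_to(.06); robot.move_linear(T(0,0,.22),.15)
c,im=grab("wrist","w6"); c,s=grab("side"); u=proj(c,[T(0,0,.1)])[0].astype(int)
cv2.imwrite("pics/v6.png",np.hstack([cv2.resize(im[80:280,200:440],(480,400)),cv2.resize(s[u[1]-50:u[1]+50,u[0]-40:u[0]+40],(320,400))])); print(robot.get_state()["time"])
```

```text
False
0.029636458292368387 [ 0.60006371 -0.36507673  0.04118377]
0.029515981416276513
True
[0.57313997 0.04096495 0.13041355] [ 0.72743303 -0.1773086   2.49685352]
51.25
```

View pics/v6.png

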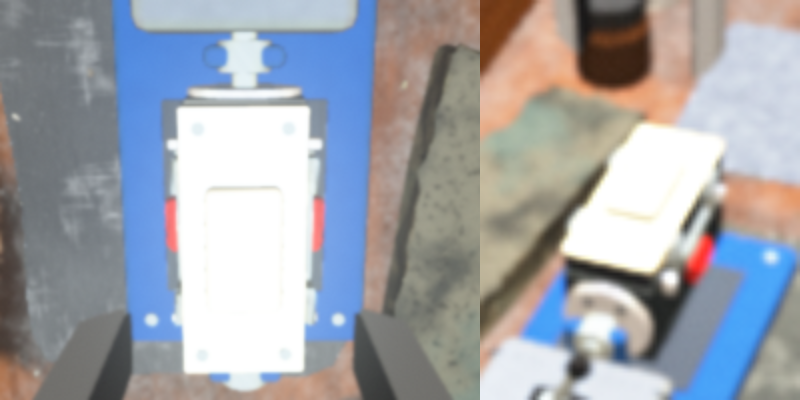

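The hatch is level in the mouth, not yet clipped. Punch next.

Run:
```python
from h import *
robot.move_ptp([.461,-.387,.2],rot(0)); c,im=grab("wrist","w7"); b,g,r=[im[:,:,i].astype(int) for i in range(3)]
K=proj(c,[[x,y,.017] for x,y in ((.40,-.44),(.53,-.44),(.53,-.33),(.40,-.33))]); reg=np.zeros(b.shape,np.uint8); cv2.fillConvexPoly(reg,K.astype(np.int32),1)
k=blobs((im.min(2)>185)&(reg>0),60)
for x in k: 
    P=(pix(c,x,.017)*1000).astype(np.float32); print(cv2.contourArea(x),cv2.minEnclosingCircle(P))
cv2.imwrite("pics/w7.png",im[:260]); print(robot.get_state()["time"])
```

```text
563.0 ((459.4240417480469, -386.2862548828125), 21.941875457763672)
52.925
```

View pics/w7.png

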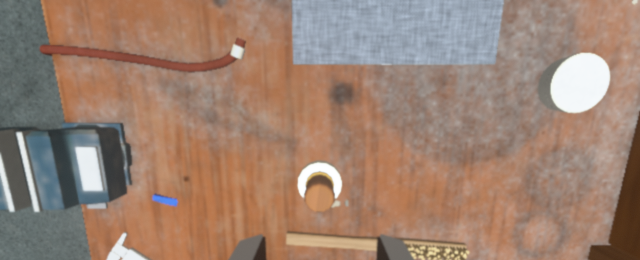

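The punch stands upright: foot at (320,184), handle top at (320,195), measured foot centre (0.459, -0.386).

Run:
```python
from h import *
p=[.4594,-.3863]; robot.gripper_to(.06)
robot.move_linear([*p,.12],.2)
print(robot.move_linear([*p,.048],.08,None,8)); robot.gripper_to(.015); s=robot.get_state(); print(s["opening"],s["grasp_force"],s["ee_pos"])
robot.move_linear([*p,.25],.2); robot.move_linear(T(0,0,.25),.3,rot(YAW)); robot.move_linear(T(0,0,.185),.12)
f0=robot.get_state()["force"]; print(robot.get_state()["opening"],f0)
print(robot.move_linear(T(0,0,.150),.02,None,30)); s=robot.get_state(); print(s["ee_pos"],s["force"]-f0,s["opening"])
robot.pause(.3); print(robot.get_state()["force"]-f0)
c,im=grab("side"); u=proj(c,[T(0,0,.1)])[0].astype(int)
cv2.imwrite("pics/v8.png",cv2.resize(im[u[1]-60:u[1]+60,u[0]-60:u[0]+60],(480,480))); print(s["time"])
```

```text
False
0.02669575288164788 29.997169375419617 [ 0.45949144 -0.38630924  0.04806434]
0.026475104407241292 [-0.443939    0.22435943 -2.54523088]
True
[0.57417714 0.04119057 0.16544749] [1.45752904 0.93372171 4.21310987] 0.026561542755161996
[2.1738379  0.83360928 4.46443387]
59.8833
```

View pics/v8.png

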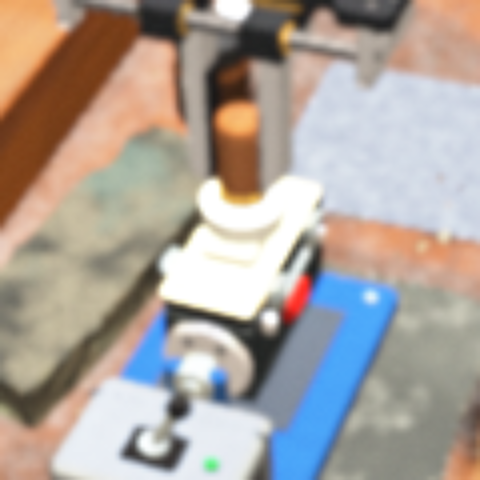

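Run:
```python
from h import *
f0=-2.55
for z in np.arange(.1645,.1515,-.001):
    hit=robot.move_linear(T(0,0,z),.02,None,40); s=robot.get_state(); f=s["force"][2]-f0
    print(round(z,4),s["ee_pos"][2].round(4),s["force"].round(1),hit,round(s["opening"],4))
    if f>32: break
print(s["time"])
```

```text
0.1645 0.1646 [1.8 1.3 2.4] False 0.0265
0.1635 0.1635 [2.8 1.2 2.8] False 0.0262
0.1625 0.1625 [2.3 1.5 3.5] False 0.0263
0.1615 0.1615 [2.2 1.3 3.3] False 0.0268
0.1605 0.1601 [0.7 0.1 0.4] False 0.0268
0.1595 0.1594 [-2.2 -0.7  5.3] False 0.0264
0.1585 0.1585 [-2.3  0.2  5. ] False 0.0266
0.1575 0.1579 [-4.3 -1.4 12.5] False 0.0263
0.1565 0.1576 [-8.3 -3.4 24. ] False 0.0266
0.1555 0.1572 [-11.1  -1.7  33.7] False 0.0265
62.7333
```

Run:
```python
from h import *
robot.move_linear(T(0,0,.165),.03); print(robot.get_state()["force"]); robot.move_linear(T(0,0,.24),.15); robot.move_linear(T(0,-.13,.24),.2)
c,w=grab("wrist"); print(proj(c,[T(0,0,.1)]))
c,im=grab("side"); u=proj(c,[T(0,0,.1)])[0].astype(int); v=proj(cam("wrist"),[T(0,0,.1)])[0].astype(int)
y0=max(0,v[1]-90); A=w[y0:y0+180,v[0]-80:v[0]+80]
cv2.imwrite("pics/v9.png",np.hstack([cv2.resize(im[u[1]-45:u[1]+45,u[0]-40:u[0]+40],(400,450)),cv2.resize(A,(400,450))])); print(robot.get_state()["time"])
```

```text
[-0.90339802  0.44310042 -2.47951749]
[[322.09461948  33.51168722]]
64.75
```

View pics/v9.png

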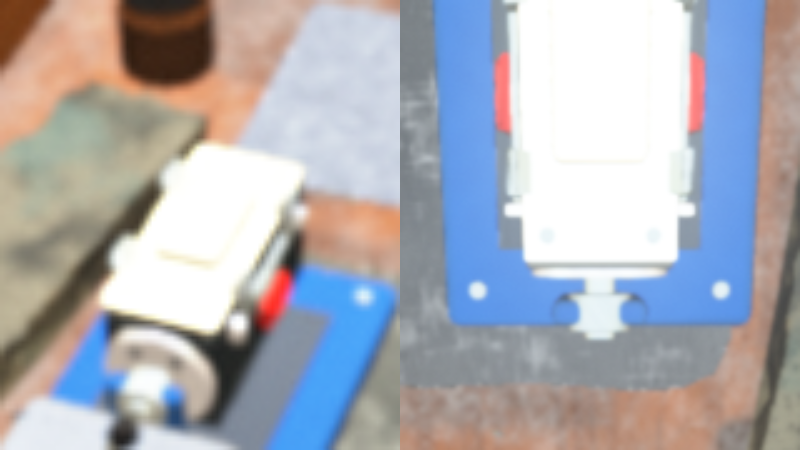

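Run:
```python
from h import *
c,im=grab("side","s9"); old=cv2.imread("pics/side0.png"); up=cv2.imread("pics/s2.png")
u=proj(c,[T(0,0,.1)])[0].astype(int); print(u)
def patch(i,dx,dy,h): return cv2.cvtColor(i,cv2.COLOR_BGR2GRAY)[u[1]+dy-h:u[1]+dy+h,u[0]+dx-h:u[0]+dx+h].astype(np.float32)
for n,dx,dy,h in (("hatch",0,0,24),("base",30,40,16)): print(n,cv2.phaseCorrelate(patch(old,dx,dy,h),patch(im,dx,dy,h),cv2.createHanningWindow((2*h,2*h),cv2.CV_32F)),np.abs(patch(old,dx,dy,h)-patch(im,dx,dy,h)).mean())
print(np.diff(proj(c,[T(0,0,.1),T(0,0,.106)]),axis=0))
a,b_,d=[i[u[1]-30:u[1]+30,u[0]-28:u[0]+28] for i in (old,im,cv2.absdiff(old,im))]
cv2.imwrite("pics/v10.png",cv2.resize(np.hstack([a,b_]),None,fx=7,fy=7,interpolation=cv2.INTER_CUBIC))
```

```text
[303 230]
hatch ((0.004436693425049043, -0.011205332525410228), 0.9884242965943284) 2.15408
base ((-0.20755430349809956, -0.05411848342953718), 0.9407952884212136) 2.1953125
[[-0.08570444 -2.13472979]]
```

View pics/v10.png

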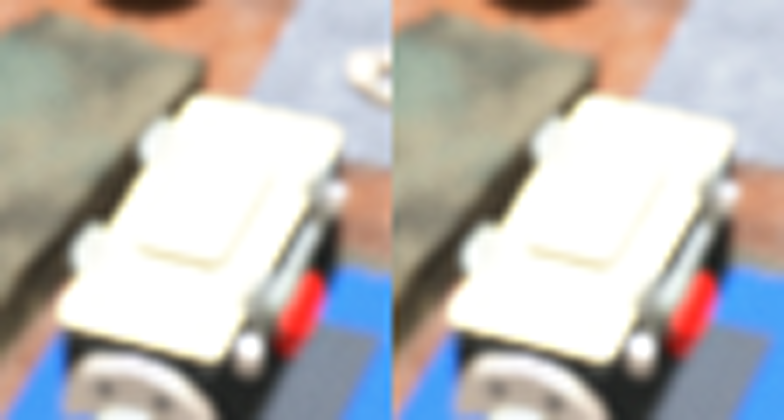

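The hatch sits exactly as it did at the start (0.01 px shift), with both clips' hooks over it. Now I stand the punch back and throw the switch.

Run:
```python
from h import *
p=[.4594,-.3863]
robot.move_ptp([*p,.2],rot(0)); robot.move_linear([*p,.06],.12)
print(robot.move_linear([*p,.044],.02,None,5),robot.get_state()["ee_pos"][2]); robot.gripper_to(.06); robot.pause(.2); robot.move_linear([*p,.2],.15)
c,im=grab("wrist","w11"); robot.gripper_to(0)
b=np.array([.5617,.167]); ux=np.array([np.cos(YAW),np.sin(YAW)])
P=lambda d,z:[*(b+d*ux),z]
robot.move_ptp(P(-.042,.2),rot(YAW)); robot.move_linear(P(-.042,.116),.12)
print(robot.move_linear(P(.0145,.116),.05,None,25)); s=robot.get_state(); print(s["ee_pos"],s["force"])
robot.move_linear(P(-.03,.116),.08); robot.move_linear(P(-.03,.2),.15); robot.move_linear(T(0,0,.2),.15)
_,w=grab("wrist"); cv2.imwrite("pics/v12.png",np.hstack([im[100:280,200:440],w[:180,200:440]])); print(robot.get_state()["time"])
```

```text
True 0.04741647340623061
False
[0.57409045 0.16677347 0.11552995] [-16.18282172  -1.97909514   6.79880784]
77.7083
```

View pics/v12.png

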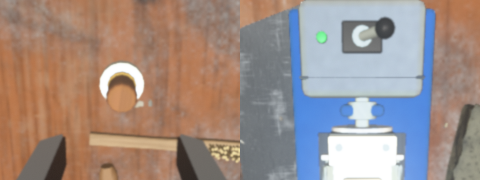

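The punch is standing at (122,90). The toggle ball is now at image column 345, mirrored from 299 about its pivot, so it is fully on.

Run:
```python
from h import *
robot.move_linear(T(0,-.1,.3),.2); print(robot.sign_off())
```

```text
the job is handed in; nothing more can be done
None
```

The job is handed in: all three castings are in the barrel, the hatch is clipped home, the punch stands back on the bench, the tumbler is on, and the arm's clock read about 78 s.

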